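# Load the disinfection drawer

## Robot

A 7-joint arm with a two-finger parallel gripper is mounted at the origin on the work surface. World frame = base frame: x ahead of the robot, y to its left, z up, the work surface at z = 0. Lengths are in m, angles in rad, forces in N, time in s.
With the tool pointing down it reaches from about 0.4 to 0.85 m from the base axis. Payload 10.4 kg.
Tool frame: the origin (TCP) lies on the front face of the gripper's body, between the roots of the fingers; the fingertips stand 73 mm ahead of it and the grasp point (between the pads) lies 54 mm ahead of it; x points along the fingers, y is the direction in which the jaws open and shut, and the axes are right-handed (so a half turn about x gives the same grasp; the last joint's range is limited). The gripper opens to 85 mm and grips with 20 to 120 N. Pads are 22 mm wide; open, the fingers measure 114 mm over their backs; the gripper's body (76 mm by 85 mm) begins 54 mm behind the grasp point. The pads swing forward as they close: fully open they stand 13 mm farther back than shut.
Start: joints at [-1.164, 0.332, -0.065, 1.46, 0.022, 1.35, -0.088], TCP at [0.26, 0.568, 0.304] pointing down, gripper open.
Joint ranges: [-2.6, 2.6], [-0.5, 2.12], [-1.47, 1.34], [0.16, 2.42], [-1.27, 4.41], [0.06, 2.06], [-2.6, 2.6]. Speed limits (rad/s): [2.22, 2.22, 2.79, 2.79, 3.14, 3.14, 3.14].

## Interface

Orientations are given as a unit quaternion [x, y, z, w].
In Python, from workcell import manip gives the robot as it stands. The module is installed in compiled form; this text tells all that it offers.
- The arm moves only by the tool arm_command, never from a script. Its argument "moves" is a list that holds one entry, the list of rows, each a list of 5 numbers: the closure, from 0 (fully open) to 1 (shut), then the shift along the tool's x, y, z in units of 25 mm (1.0 is 25 mm), then the turn about the tool's x in degrees. A call has 1 to 12 rows; each row shifts and turns the commanded pose from where the row before left it, along the tool's axes as they then stand; what a row does not reach is not made up. A row lasts 1/12 s, in which the tool goes at most 41.7 mm and 7.16 degrees, less where a joint would pass 70% of its speed; a pose out of reach is approached as far as the arm can. A call is refused whole if a number of a shift passes 1 or a number of a turn 7.16, either way. A call with a gripper value outside its range is refused whole. The fingers move at their own pace and stop on an object; "force" is the grip in N (left out, the last holds). Time passes only in rows, so rows that do not move let the fingers close. It gives the time, the measured TCP pose, the force and the opening at its end, in the units of the state.
- manip.get_obs(): the state, without advancing time (a new reading comes with each control period).
- manip.camera(name): name is "scene" or "top" or "wrist"; returns the picture (400x640x3 uint8, red, green, blue); there is no depth.
- manip.camera_info(name): a dict with "vfov" (degrees; the focal length in pixels is half the picture's height over the tangent of half this angle, whatever the lens; pixels are square), "cx", "cy" (the principal point, pixels), "pose" (4x4, takes a point from camera to world coordinates). Camera axes: x right, y down, z forward; pixel columns grow to the right and rows downward; lengths in m; the calibration is good to about 2 mm. A picture is of the moment at which its call begins: read the wrist's pose just before it. camera_info takes no time and is no camera call; for the wrist camera it gives the pose at the moment of the call.
- manip.hand_in(): hands the job in, once; it reports no verdict.
Trained networks look in the newest picture that a camera, given by its name, has taken for a name from the list of things; names that differ only in an ending like _2 or _b are one class to them, and where a whole thing is asked for, a point or a joint stands for the part that bears it (a point fixed in the world has none). Each returns a list of dicts, best first, with "confidence" (0 to 1); they miss things now and then, are a little off and sometimes report something else, mostly with a low value. They report only what shows in the picture. A call takes as long as a camera call. They do not tell look-alikes from the thing itself.
- manip.regions_of(query, camera): "mask" (400x640 bool, what is visible of it) and "rect" ([left, top, right, bottom] in pixels, round what is visible of it).
- manip.pinpoint(query, camera): "pixel" ([row, column] in pixels: a listed point, or the origin of a listed thing).
The state is a dict: "clock": time; "joint_pos": joint angles; "joint_velocities": joint speeds; "tau": joint torques, N m; "position": TCP position; "ee_rot": TCP orientation; "ft_force": force on the tool from outside, world axes, zero at the start; "torque": the same for the moment, N m; "grip_width": opening from 0.0 (shut) to 1.0 (fully open).
Only numpy, scipy, OpenCV 4.12 (cv2) and the standard library are available. Lean on these libraries where they do the work, as an engineer would, in place of code of your own. Each camera call takes 0.05 s, during which the arm holds its last target.

## Task

Flip the toggle on the grey switch box over to its other side, to put out the disinfection lamp above the drawer cabinet; only then pull the drawer open all the way by its handle, working in under the lamp tube without bumping it. Then take the long steel instrument tin from the tray and set it down gently, lid up and flat on the floor of the drawer. Leave the lamp off and the drawer fully open for the next load, and leave everything else where it stands.

Things in the scene. Friction and masses are not known exactly. Their poses are not given: they have to be found in the camera images.
- cabinet: White one-drawer cabinet standing on the counter, fixed, 270 wide (its y), 270 deep (x), 150 high. Origin: at counter level, under the middle of the closed drawer's front face; its x axis points into the cabinet (the drawer opens along its -x), z up.
- drawer (a joint): Slide of the cabinet's drawer in m: 0 shut, 0.165 fully open against the stop; moves along the cabinet's -x. Friction about 2.5 N plus 8 N per m/s; it stays where it is left.
- drawer_handle (a point): Middle of the drawer's bowed steel handle, on its centre line, 120 above the counter; axes as the cabinet's; travels with the drawer. The bar is 12 thick, its straight part runs 90 along y, its bent ends reach the front at y = -70 and +70. Its centre line stands 50 out from the drawer front (44 clear behind it, nothing below it, drawer front from 63 to 146 above the counter).
- drawer_in (a point): Middle of the front edge of the drawer's inner floor, where it meets the front wall, 69 above the counter; axes as the cabinet's; travels with the drawer. Inside 225 long (x) by 228 wide (y); side and back walls rise to 112, the 15 thick front panel to 146 above the counter. The floor runs 225 toward +x from this point. Fully open, the first 160 is clear of the carcass, the first 121 clear of the lamp above.
- lamp: White lamp tube with two end brackets, fixed over the cabinet's front edge: 28 thick, 300 long along the cabinet's y. Origin: its middle, 204 above the counter, 10 out (-x) from the closed drawer front, so 40 behind and 84 above the shut handle: a hand coming straight down on the handle hits it; tilt in from -x. Brackets: at y = -145 and +145, x from -3 to 51, down to 100 below.
- switch_box: Grey box, fixed on the counter, 110 (x) by 80 (y) by 60 high, with a steel toggle bat on top. Origin: centre of its underside. The bat swings in the box's x-z plane about a pivot at (0, 0, 60).
- bat (a joint): Toggle bat in rad: 0 leans 0.4 rad to the box's -x (lamp on, the start), 0.8 leans 0.4 rad to its +x (lamp off). Over-centre, by its top weight: it snaps to whichever side of 0.4 it is on; about 0.5 N at the tip moves it.
- bat_tip (a point): Centre of the ball (20 across) at the end of the bat, 66 from the pivot; about 121 above the counter. The rod is 12 thick. At start it is 26 toward the box's -x from the pivot, switched over 26 toward +x.
- tray: Shallow open stainless tray, fixed on the counter, 220 (x) by 280 (y), rim 22 high, floor 3 thick. Origin: centre of its underside. Holds the tin and the tape roll.
- tin: Long plain steel instrument tin with rounded edges, shut, loose in the tray: 100 long (x), 44 wide (y), 40 high, about 0.25 kg. Origin: centre of its underside, z toward the lid.
- tape: Roll of white tape lying flat in the tray, 60 across, 28 high, loose. Bystander. Origin: centre of its underside.
- cup: Clear plastic cup, 64 across, 60 high, loose, between robot and cabinet. Bystander. Origin: centre of its underside.
- jar: White jar with a blue lid, 84 across, 120 high, loose, beyond the switch box. Bystander. Origin: centre of its underside.
- gel: Clear pump bottle, 64 across, 168 high, loose, on the counter beside the cabinet on the tray's side. Bystander. Origin: centre of its underside.
- dish: Small round steel bowl, 90 across, 35 high, loose, near the robot between tray and drawer. Bystander. Origin: centre of its underside.
There are look-alikes about, which are no part of the job. Leave any brown look-alike of the tin alone.

How it is judged:
On the way, in this order (a step that is already met when the one before it is completed fails the run):
1. the toggle is flipped to off while the drawer is still shut (value of joint bat above 0.6 rad and value of joint drawer below 0.02 m), for 0.2 s.
2. the drawer is pulled fully open, the lamp off (value of joint drawer above 0.15 m and value of joint bat above 0.6 rad), for 0.2 s.
At the end, for the whole second after the job is handed in: The toggle is at off (joint above 0.6 rad), the drawer is open by more than 150 mm of 165, and the tin lies inside the drawer, lid up and flat (within 0.15 rad) on its floor (within 10 mm), at rest (all of step 2 and x of tin in the frame of drawer_in between 0 and 0.225 m and y of tin in the frame of drawer_in between -0.12 and 0.12 m and z of tin in the frame of drawer_in between -0.01 and 0.01 m and angle between tin's own z axis and vertical below 0.15 rad and linear speed of tin below 0.02 m/s and velocity of joint drawer below 0.02 m/s); the robot touches nothing.
It fails at once if the drawer is opened more than 20 mm with the lamp on (value of joint drawer above 0.02 m and value of joint bat below 0.4 rad).
It fails at once if the lamp tube or its brackets are bumped (over 3 N) (contact force between lamp and anything else above 3 N).
It fails at once if the tin is dropped or slammed into the drawer (faster than 0.5 m/s within 40 mm of its floor) (x of tin in the frame of drawer_in between 0 and 0.225 m and y of tin in the frame of drawer_in between -0.12 and 0.12 m and z of tin in the frame of drawer_in below 0.04 m and linear speed of tin above 0.5 m/s).
It fails at once if a bystander (tape, cup, jar, gel, dish) is moved by more than 30 mm (distance of any of jar, gel, cup, tape, dish from where it was at the start of the episode above 0.03 m).
It also fails if it takes over 69 s, if anything falls off the work surface, if the arm or the gripper's body presses on something with over 40 N, if the wrist force passes 120 N, or if a joint passes its speed limit or range.

## Working session

There is one attempt and no reset: what is moved stays moved. The work goes in short steps, Python scripts to look and compute and a tool call to move; the robot and the scene stay as the last step left them, time stands still between calls to the robot, and variables do not carry over. Pictures are saved under pics/ and viewed, and the job is handed in when it is done.

Besides the shell and the picture viewer there is one more tool, called after "Request:" in YAML: its name, and indented under it one key for each argument. arm_command: Moves the arm, as the interface text tells. Its arguments: {"type":"object","properties":{"moves":{"type":"array","items":{"type":"array","items":{"type":"array","items":{"type":"number"}}}},"force":{"type":"number"}},"required":["moves"]}

```bash
ls; mkdir -p pics
python3 - <<'E'
from workcell import manip
import cv2,numpy as np
o=manip.get_obs();print({k:np.round(v,3).tolist() if not np.isscalar(v) else v for k,v in o.items()})
for c in ["scene","top","wrist"]:
    im=manip.camera(c);cv2.imwrite(f"pics/{c}0.png",im[:,:,::-1])
    i=manip.camera_info(c);print(c,i["vfov"],i["cx"],i["cy"],np.round(i["pose"],3).tolist())
E
```

```text
pics
{'clock': 0.0, 'joint_pos': [-1.164, 0.333, -0.065, 1.461, 0.022, 1.35, -0.088], 'joint_velocities': [-0.0, 0.001, 0.0, -0.0, -0.0, 0.0, 0.001], 'tau': [-0.001, -62.546, 0.049, -39.161, 0.016, 0.01, -0.0], 'position': [0.26, 0.568, 0.303], 'ee_rot': [0.15, 0.691, -0.151, 0.691], 'ft_force': [-0.231, 0.046, -0.143], 'torque': [-0.0, 0.027, 0.008], 'grip_width': 1.0022360064379525}
scene 52.78726358552914 322.23553634275567 202.34907823306654 [[-0.082, 0.61, -0.788, 1.412], [0.996, 0.033, -0.079, -0.019], [-0.022, -0.792, -0.611, 0.87], [0.0, 0.0, 0.0, 1.0]]
top 56.33095220459005 310.0708293225348 204.01434714008366 [[0.122, -0.965, 0.234, 0.243], [-0.993, -0.117, 0.032, -0.13], [-0.003, -0.236, -0.972, 1.15], [0.0, 0.0, 0.0, 1.0]]
wrist 63.91790143944502 318.68357102158626 202.7095905891704 [[0.417, 0.868, 0.272, 0.191], [0.909, -0.397, -0.125, 0.6], [-0.001, 0.299, -0.954, 0.373], [0.0, 0.0, 0.0, 1.0]]
```

View pics/scene0.png

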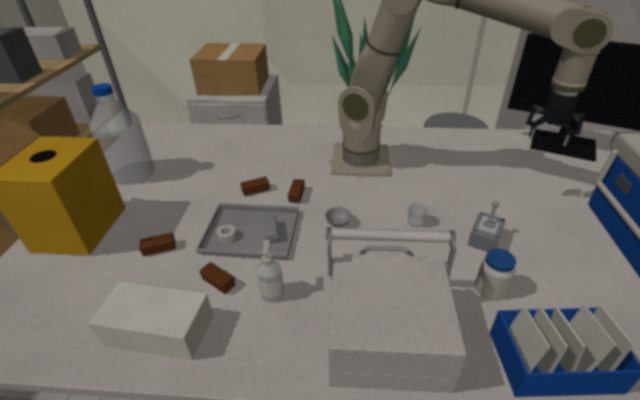

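View pics/top0.png

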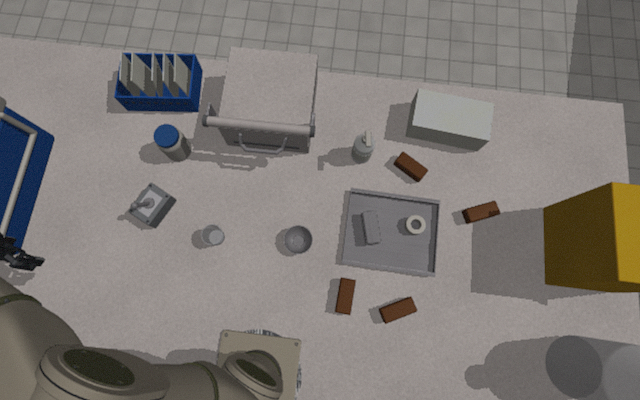

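View pics/wrist0.png

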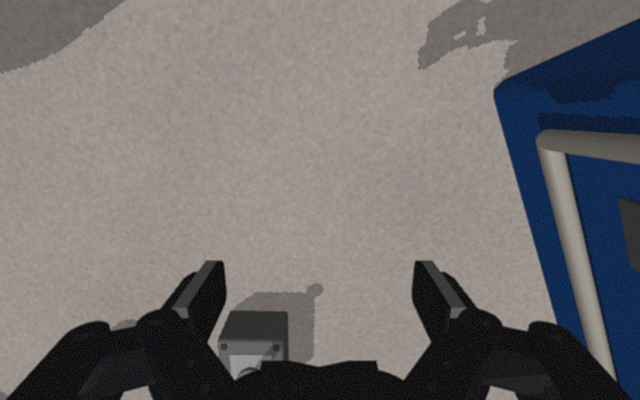

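The scene view shows the cabinet at about (390,310) with the lamp above its front edge, the switch box at (487,232) and the tray at (250,232). The top view shows the tin at (371,227), the tape at (415,225), the bat ball at (133,211), the handle at (265,147), the cup at (212,236) and the dish at (298,239). The four brown blocks are look-alikes.

```bash
cat > h.py <<'E'
from workcell import manip
import cv2,numpy as np
from scipy.spatial.transform import Rotation as R
def ray(cam,rc,info=None):
    i=info or manip.camera_info(cam);f=200/np.tan(np.radians(i["vfov"]/2))
    d=np.array([(rc[1]-i["cx"])/f,(rc[0]-i["cy"])/f,1.]);P=np.array(i["pose"])
    return P[:3,3],P[:3,:3]@d
def atz(cam,rc,z,info=None):
    o,d=ray(cam,rc,info);return o+d*(z-o[2])/d[2]
def tri(a,b):
    (o1,d1),(o2,d2)=a,b
    d1=d1/np.linalg.norm(d1);d2=d2/np.linalg.norm(d2)
    s=np.linalg.lstsq(np.stack([d1,-d2],1),o2-o1,rcond=None)[0]
    p,q=o1+s[0]*d1,o2+s[1]*d2
    return (p+q)/2,np.linalg.norm(p-q)
def pix(cam,p):
    i=manip.camera_info(cam);f=200/np.tan(np.radians(i["vfov"]/2))
    P=np.array(i["pose"]);c=P[:3,:3].T@(np.array(p)-P[:3,3]);return np.array([c[1]/c[2]*f+i["cy"],c[0]/c[2]*f+i["cx"]])
E
python3 - <<'E'
from h import *
T=manip.get_obs();Rt=R.from_quat(T["ee_rot"]).as_matrix();print("tool axes\n",Rt.round(3))
print("cam in tool",(Rt.T@(np.array(manip.camera_info("wrist")["pose"])[:3,3]-T["position"])).round(3))
manip.camera("top");manip.camera("scene")
for q in ["cabinet","drawer_handle","drawer_in","lamp","switch_box","bat_tip","tray","tin","tape","cup","jar","gel","dish"]:
    r={}
    for c in ["top","scene"]:
        r[c]=manip.pinpoint(q,c)[:3]
    print(q,[(c,[(round(d["confidence"],2),np.round(d["pixel"],1).tolist()) for d in r[c]]) for c in r])
    if r["top"] and r["scene"]:
        p,e=tri(ray("top",r["top"][0]["pixel"]),ray("scene",r["scene"][0]["pixel"]));print("   ",p.round(4),"gap",round(e,4))
E
```

```text
tool axes
 [[-0.     0.417  0.909]
 [-0.001  0.909 -0.417]
 [-1.    -0.001  0.   ]]
cam in tool [-0.069 -0.    -0.076]
cabinet [('top', [(0.8, [147.2, 265.1])]), ('scene', [(0.64, [222.8, 415.7]), (0.5, [237.0, 387.9])])]
    [0.6225 0.0906 0.1952] gap 0.095
drawer_handle [('top', [(0.65, [148.6, 260.5])]), ('scene', [(0.85, [250.3, 384.2])])]
    [0.6407 0.0662 0.1203] gap 0.0048
drawer_in [('top', [(0.61, [132.4, 265.7])]), ('scene', [(0.4, [234.8, 254.3])])]
    [ 0.6863 -0.105   0.25  ] gap 0.3006
lamp [('top', [(0.89, [128.6, 259.6])]), ('scene', [(0.68, [234.5, 391.9])])]
    [0.6681 0.0703 0.1999] gap 0.011
switch_box [('top', [(0.85, [208.0, 157.0])]), ('scene', [(0.65, [236.9, 484.9])])]
    [0.4482 0.3869 0.0071] gap 0.0064
bat_tip [('top', [(0.67, [237.6, 213.9]), (0.4, [204.3, 136.3])]), ('scene', [(0.65, [203.9, 495.0])])]
    [0.3947 0.2905 0.0805] gap 0.24
tray [('top', [(0.66, [231.3, 392.5]), (0.53, [148.4, 177.2])]), ('scene', [(0.6, [233.2, 253.0]), (0.24, [235.3, 270.5])])]
    [ 4.634e-01 -3.500e-01  1.000e-04] gap 0.016
tin [('top', [(0.93, [216.8, 477.7]), (0.91, [230.0, 366.6]), (0.91, [171.8, 410.4])]), ('scene', [(0.94, [236.2, 267.5]), (0.89, [185.7, 252.5]), (0.68, [283.9, 218.6])])]
    [ 0.5137 -0.4152  0.1019] gap 0.2982
tape [('top', [(0.59, [127.1, 260.9]), (0.57, [226.0, 413.3]), (0.54, [238.1, 291.3])]), ('scene', [(0.65, [238.1, 224.9])])]
    [ 0.7123 -0.1251  0.28  ] gap 0.3735
cup [('top', [(0.7, [233.3, 214.2])]), ('scene', [(0.95, [222.6, 416.9])])]
    [0.3904 0.1885 0.008 ] gap 0.0025
jar [('top', [(0.61, [149.7, 179.3])]), ('scene', [(0.71, [286.8, 491.5])])]
    [0.6495 0.358  0.0062] gap 0.0073
gel [('top', [(0.71, [154.7, 358.2])]), ('scene', [(0.68, [294.7, 272.9])])]
    [ 0.7061 -0.231  -0.0031] gap 0.0036
dish [('top', [(0.82, [239.0, 297.0])]), ('scene', [(0.62, [220.8, 336.9])])]
    [ 0.4032 -0.0701  0.0141] gap 0.0064
```

Run:
```python
from h import *
t=manip.camera("top");s=manip.camera("scene")
cv2.imwrite("pics/zt1.png",cv2.resize(t[165:245,110:230,::-1],None,fx=6,fy=6,interpolation=cv2.INTER_CUBIC))
cv2.imwrite("pics/zt2.png",cv2.resize(t[40:165,195:325,::-1],None,fx=4.6,fy=4.6,interpolation=cv2.INTER_CUBIC))
cv2.imwrite("pics/zt3.png",cv2.resize(t[180:280,330:450,::-1],None,fx=6,fy=6,interpolation=cv2.INTER_CUBIC))
cv2.imwrite("pics/zs1.png",cv2.resize(s[180:280,440:540,::-1],None,fx=6,fy=6,interpolation=cv2.INTER_CUBIC))
```

```text
(no output)
```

View pics/zt1.png

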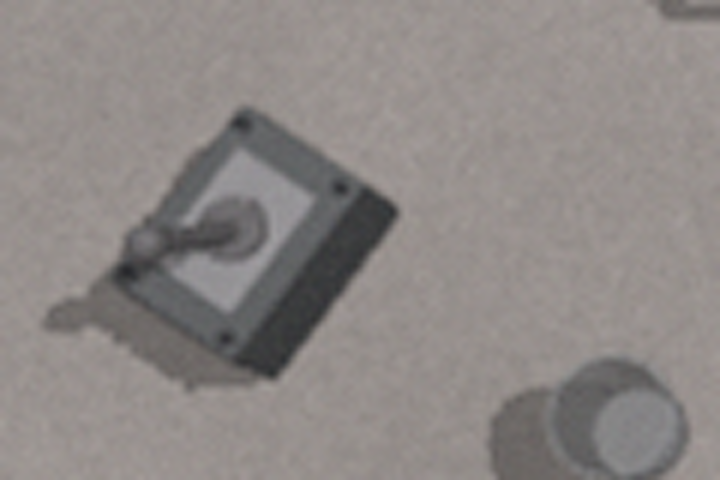

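View pics/zt2.png

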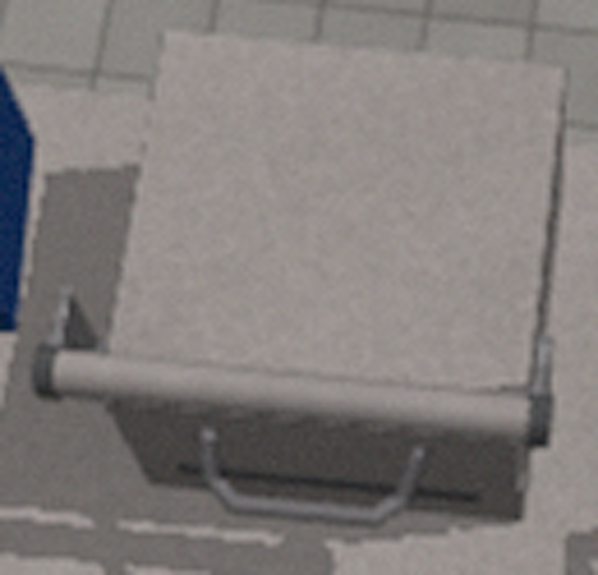

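View pics/zt3.png

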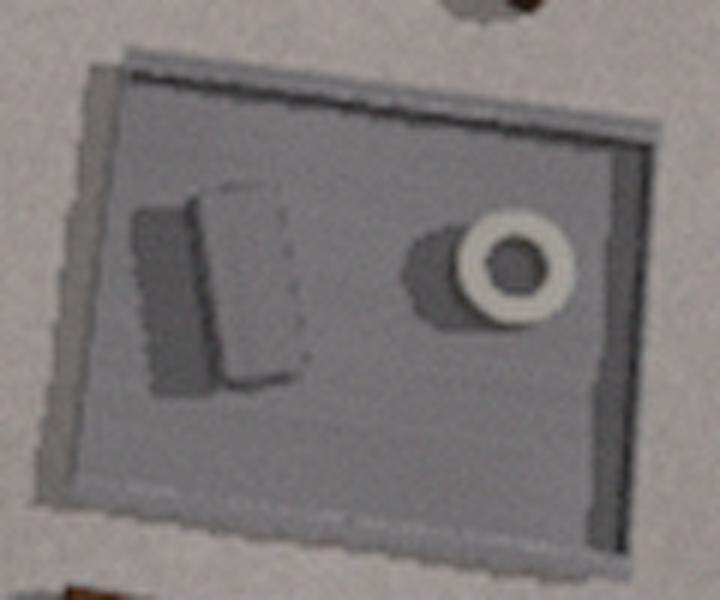

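View pics/zs1.png

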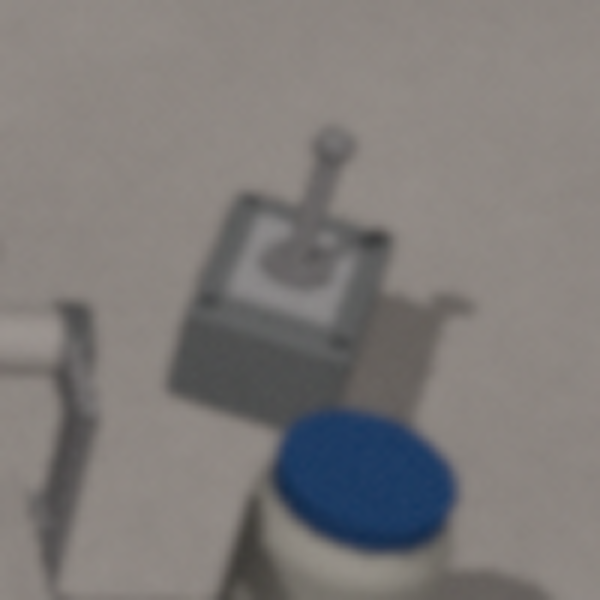

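Run:
```python
from h import *
z1=lambda x,y:(165+y/6,110+x/6)
z2=lambda x,y:(40+y/4.6,195+x/4.6)
z3=lambda x,y:(180+y/6,330+x/6)
zs=lambda x,y:(180+y/6,440+x/6)
p,e=tri(ray("top",z1(145,243)),ray("scene",zs(333,147)));print("tip",p.round(4),e, "atz",atz("top",z1(145,243),.121).round(4),atz("scene",zs(333,147),.121).round(4))
c=[atz("top",z1(*q),.06) for q in [(245,106),(368,192),(240,360),(115,277)]]
print("box corners",np.round(c,3).tolist(),np.mean(c,0)); print([round(np.linalg.norm(c[i]-c[i-1]),3) for i in range(4)])
c2=[atz("scene",zs(*q),.06) for q in [(240,195),(393,235),(348,352),(190,308)]];print("scene",np.round(c2,3).tolist(),np.mean(c2,0))
d=(c[3]-c[0]+c[2]-c[1]);print("dir",np.degrees(np.arctan2(d[1],d[0])),"tip-c",p-np.mean(c,0))
a,b=atz("top",z2(48,370),.204),atz("top",z2(540,418),.204);print("lamp top",a,b,(a+b)/2,np.linalg.norm(a-b),np.degrees(np.arctan2(*(a-b)[:2])))
a,b=atz("top",z2(235,507),.12),atz("top",z2(375,517),.12);print("handle",a,b,(a+b)/2,np.linalg.norm(a-b),np.degrees(np.arctan2(*(a-b)[:2])))
for q in [((165,33),(565,68))]:
  a,b=[atz("top",z2(*k),.15) for k in q];print("cab back",a,b,np.linalg.norm(a-b),np.degrees(np.arctan2(*(a-b)[:2])))
c=[atz("top",z3(*q),.043) for q in [(193,195),(278,181),(305,375),(222,388)]]
print("tin",np.round(c,3).tolist(),np.mean(c,0),[round(np.linalg.norm(c[i]-c[i-1]),3) for i in range(4)])
d=(c[0]-c[3]+c[1]-c[2]);print("tin dir",np.degrees(np.arctan2(d[1],d[0])))
m=np.array([[193,195],[278,181],[305,375],[222,388]]).mean(0)
for q in ["tin"]:
  for c in ["top","scene"]:
    for r in manip.regions_of(q,c)[:6]: print(c,r["confidence"],r["rect"],r["mask"].sum())
```

```text
tip [0.4271 0.4    0.1199] 0.002087360227699827 atz [0.4268 0.3982 0.121 ] [0.428  0.4006 0.121 ]
box corners [[0.514, 0.396, 0.06], [0.477, 0.324, 0.06], [0.385, 0.369, 0.06], [0.419, 0.44, 0.06]] [0.44874562 0.38228635 0.06      ]
[np.float64(0.105), np.float64(0.081), np.float64(0.102), np.float64(0.079)]
scene [[0.392, 0.376, 0.06], [0.421, 0.446, 0.06], [0.511, 0.401, 0.06], [0.483, 0.332, 0.06]] [0.45185558 0.38906567 0.06      ]
dir 154.38677855840288 tip-c [-0.02161957  0.01771932  0.05986215]
lamp top [0.67218773 0.21611798 0.204     ] [ 0.67676141 -0.08070073  0.204     ] [0.67447457 0.06770862 0.204     ] 0.2968539416088766 -0.8827997073617256
handle [0.63068    0.11007534 0.12      ] [0.63471937 0.02013677 0.12      ] [0.63269969 0.06510606 0.12      ] 0.09002923529311974 -2.571567471975836
cab back [0.94723619 0.20412948 0.15      ] [ 0.95266417 -0.0641919   0.15      ] 0.26837627377236445 -1.1589021573846516
tin [[0.503, -0.254, 0.043], [0.515, -0.296, 0.043], [0.419, -0.317, 0.043], [0.407, -0.277, 0.043]] [ 0.46111827 -0.28631964  0.043     ] [np.float64(0.098), np.float64(0.044), np.float64(0.099), np.float64(0.042)]
tin dir 12.906330181781179
top 0.97 [464.8, 203.7, 503.2, 221.9] 530
top 0.9 [336.2, 277.6, 354.1, 314.2] 545
top 0.79 [382.0, 297.8, 415.1, 321.1] 592
top 0.66 [359.9, 209.6, 379.7, 248.9] 585
top 0.61 [394.5, 153.1, 429.6, 179.8] 533
scene 0.94 [261.4, 216.4, 279.3, 240.5] 378
scene 0.94 [199.1, 262.9, 233.8, 292.0] 628
scene 0.9 [139.1, 236.0, 175.8, 255.6] 599
scene 0.84 [284.9, 177.4, 304.5, 203.6] 308
scene 0.78 [237.9, 176.7, 267.6, 196.7] 397
scene 0.21 [490.2, 204.3, 500.2, 221.7] 82
```

Measured so far: ball at (0.427, 0.400, 0.120) and box +x along -25.6°, which lines up with tool z. I'll go to a point 50 mm before the ball with the fingers shut.

Request:
arm_command:
  moves:
    - [[1,0,-0.41,0.86,0],[1,0,-0.41,0.86,0],[1,0,-0.41,0.86,0],[1,0,-0.41,0.86,0],[1,0,-0.41,0.86,0],[1,0,-0.41,0.86,0],[1,0,-0.41,0.86,0],[1,0,-0.41,0.86,0],[1,0,0,0,0],[1,0,0,0,0]]
  force: 30

```text
clock: 2.58
position: [0.3837, 0.4209, 0.3041]
ee_rot: [0.152, 0.691, -0.152, 0.691]
ft_force: [-0.3, 0.5, -0.2]
grip_width: 0.005
```

Request:
arm_command:
  moves:
    - [[1,0.8,0,0,0],[1,0.8,0,0,0],[1,0.8,0,0,0],[1,0.8,0,0,0],[1,0.8,0,0,0],[1,0.8,0,0,0],[1,0.4,0,0,0],[1,0,0,0,0],[1,0,0,0,0]]

```text
clock: 3.33
position: [0.3821, 0.4226, 0.1742]
ee_rot: [0.15, 0.691, -0.15, 0.691]
ft_force: [-0.1, -0.2, 0.8]
grip_width: -0.004
```

Run:
```python
from h import *
o=manip.get_obs();print(o["clock"],o["position"],o["ft_force"])
t=manip.camera("top");s=manip.camera("scene");w=manip.camera("wrist")
a=cv2.resize(s[150:280,420:560,::-1],(400,371));b=cv2.resize(w[:,:,::-1],(400,250))
cv2.imwrite("pics/f1.png",np.vstack([a,b])[:600])
```

```text
3.3333 [0.38212428 0.42260605 0.17417667] [-0.14901503 -0.19914342  0.76572065]
```

View pics/f1.png

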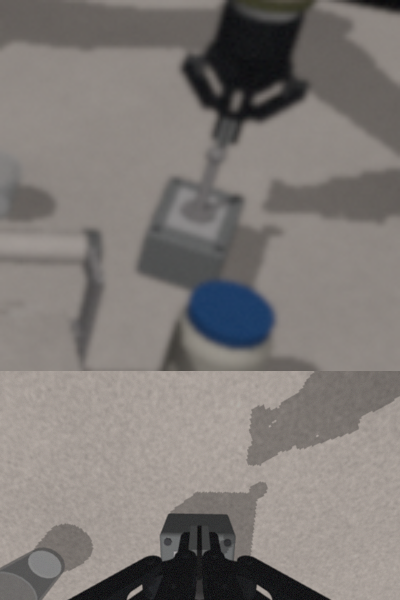

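Request:
arm_command:
  moves:
    - [[1,0,-0.05,0.5,0],[1,0,0,0.4,0],[1,0,0,0.35,0],[1,0,0,0.35,0],[1,0,0,0.35,0],[1,0,0,0.35,0],[1,0,0,0.3,0],[1,0,0,0,0],[1,0,0,0,0],[1,0,0,0,0]]

```text
clock: 4.32
position: [0.4408, 0.394, 0.1738]
ee_rot: [0.151, 0.691, -0.151, 0.691]
ft_force: [-0.7, 0.4, -0.2]
grip_width: -0.005
```

Run:
```python
from h import *
o=manip.get_obs();print(o["clock"],o["position"],o["ft_force"])
s=manip.camera("scene")
a=cv2.resize(s[150:280,420:560,::-1],(560,520));
cv2.imwrite("pics/f2.png",a)
```

```text
4.3167 [0.4407754  0.39402433 0.17380441] [-0.65163571  0.43357789 -0.23789716]
```

View pics/f2.png

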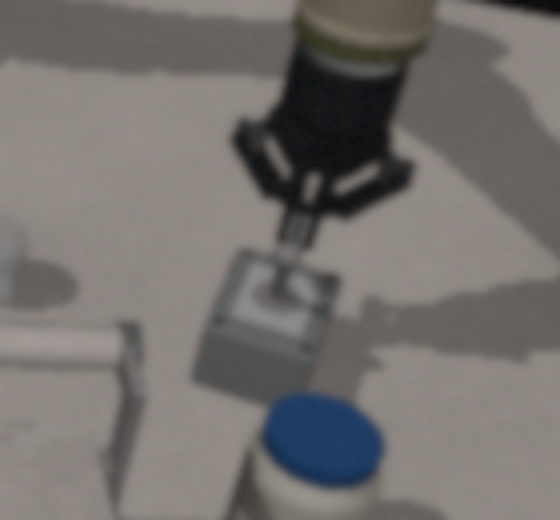

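Request:
arm_command:
  moves:
    - [[1,0,0,0.3,0],[1,0,0,0.3,0],[1,0,0,0,0],[1,0,0,0,0],[1,0,0,-0.5,0],[1,0,0,-0.8,0],[1,0,0,-0.8,0],[1,-0.8,0,-0.8,0],[1,-1,0,0,0],[1,-1,0,0,0],[1,-1,0,0,0],[1,-1,0,0,0]]

```text
clock: 5.37
position: [0.3888, 0.4176, 0.2953]
ee_rot: [0.151, 0.691, -0.151, 0.691]
ft_force: [-0.0, 0.1, -0.3]
grip_width: 0.0
```

Run:
```python
from h import *
o=manip.get_obs();print(o["clock"],o["position"],o["ft_force"])
s=manip.camera("scene");t=manip.camera("top")
a=cv2.resize(s[150:280,420:560,::-1],(390,362));b=cv2.resize(t[165:245,110:230,::-1],(390,260),interpolation=cv2.INTER_CUBIC)
cv2.imwrite("pics/f3.png",np.vstack([a,b])[:600])
```

```text
5.3667 [0.38876321 0.41755462 0.2953223 ] [-0.00074611  0.12622673 -0.25757115]
```

View pics/f3.png

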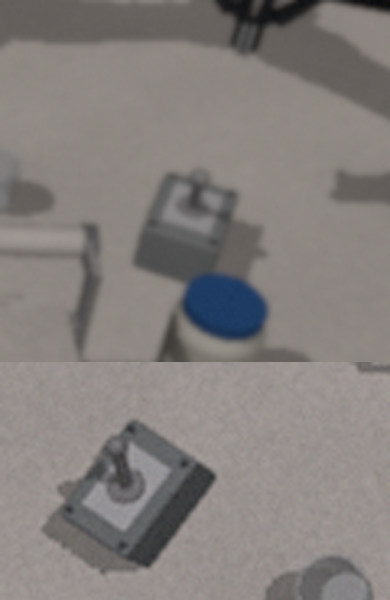

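Run:
```python
from h import *
r=(165+(443-362)/3.25,110+117/3.25);q=(150+177/(362/130),420+200/(390/140))
print(tri(ray("top",r),ray("scene",q)))
```

```text
(array([0.47558776, 0.37606845, 0.12319813]), np.float64(0.003523418489962959))
```

Request:
arm_command:
  moves:
    - [[0.5,-0.11,0,0,7.1],[0.5,-0.11,0,0,7.1],[0.5,-0.11,0,0,7.1],[0.5,-0.11,0,0,7.1],[0.5,-0.11,0,0,7.1],[0.5,-0.11,0,0,7.1],[0.5,-0.11,0,0,7.1],[0.5,-0.11,0,0,7.1],[0.5,-0.11,0,0,7.1]]

```text
clock: 6.22
position: [0.3889, 0.4175, 0.3182]
ee_rot: [0.495, 0.505, -0.495, 0.505]
ft_force: [0.5, -0.4, -0.1]
grip_width: 0.496
```

Request:
arm_command:
  moves:
    - [[0,0,0.46,1,0],[0,0,0.46,1,0],[0,0,0.46,1,0],[0,0,0.46,1,0],[0,0,0.46,1,0],[0,0,0.46,1,0],[0,0,0.46,1,0],[0,0,0.46,1,0],[0,0,0.46,1,0],[0,0,0.46,1,0],[0,0,0.46,1,0],[0,0,0.46,1,0]]

```text
clock: 7.22
position: [0.5349, 0.1199, 0.3182]
ee_rot: [0.494, 0.506, -0.494, 0.506]
ft_force: [-0.0, 0.5, -0.5]
grip_width: 0.997
```

Request:
arm_command:
  moves:
    - [[0,0,0.46,1,0],[0,0,0.46,1,0],[0,0,0,0,0],[0,0,0,0,0],[0,0,0,0,0]]

```text
clock: 7.63
position: [0.5586, 0.0725, 0.3182]
ee_rot: [0.493, 0.507, -0.494, 0.506]
ft_force: [0.1, 0.5, -0.3]
grip_width: 0.998
```

Run:
```python
from h import *
o=manip.get_obs();print(o["clock"],o["position"],o["joint_pos"]);print(R.from_quat(o["ee_rot"]).as_matrix().round(3))
i=manip.camera_info("wrist");w=manip.camera("wrist");np.save("w1.npy",i["pose"])
cv2.imwrite("pics/w1.png",w[:,:,::-1])
for q in ["drawer_handle","lamp"]:print(q,[(d["confidence"],d["pixel"]) for d in manip.pinpoint(q,"wrist")])
```

```text
7.6333 [0.55857661 0.07248784 0.31815939] [-0.58516141  0.18999153  0.4318573   1.62902876 -0.08149413  1.34097506
 -0.11564553]
[[-0.001  1.     0.026]
 [ 0.     0.026 -1.   ]
 [-1.    -0.001 -0.   ]]
drawer_handle [(0.59, [203.0, 406.7])]
lamp [(0.94, [245.5, 501.1])]
```

View pics/w1.png

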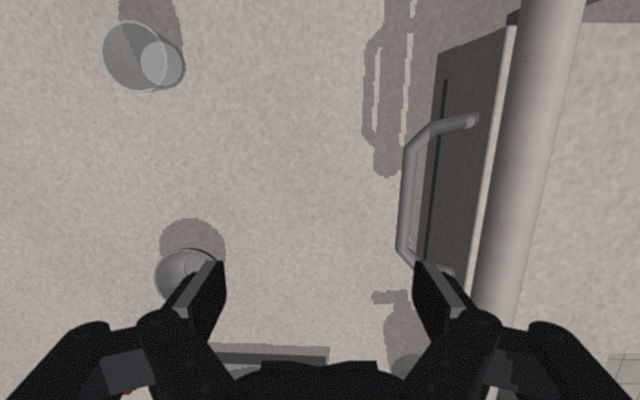

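Request:
arm_command:
  moves:
    - [[0,0,0,0.8,1.5],[0,0,0,0.8,0],[0,0,0,0.4,0],[0,0,0,0,0],[0,0,0,0,0]]

```text
clock: 8.2
position: [0.5593, 0.0222, 0.3187]
ee_rot: [0.5, 0.5, -0.5, 0.5]
ft_force: [0.1, -0.2, -0.4]
grip_width: 1.003
```

Run:
```python
from h import *
o=manip.get_obs();print(o["clock"],o["position"]);print(R.from_quat(o["ee_rot"]).as_matrix().round(3))
i=manip.camera_info("wrist");w=manip.camera("wrist");np.save("w2.npy",i["pose"])
cv2.imwrite("pics/w2.png",w[:,:,::-1])
```

```text
8.2 [0.55930145 0.02224642 0.31871192]
[[ 0.     1.    -0.001]
 [ 0.001 -0.001 -1.   ]
 [-1.     0.    -0.001]]
```

View pics/w2.png

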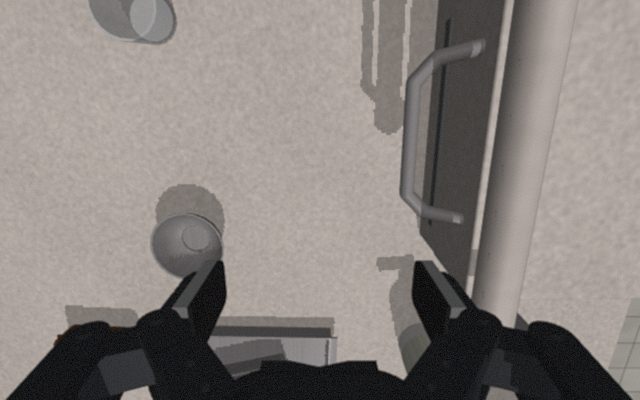

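Run:
```python
from h import *
i=dict(manip.camera_info("wrist"));i1=dict(i,pose=np.load("w1.npy"));i2=dict(i,pose=np.load("w2.npy"))
for n,a,b in [("bendL",(152,411),(80,414)),("bendR",(248,402),(194,407)),("endL",(121,473),(45,480))]:
  p,e=tri(ray("",a,i1),ray("",b,i2));print(n,p.round(4),round(e,4),atz("",a,.12,i1).round(4),atz("",b,.12,i2).round(4))
# lamp left edge in view 2: (515,0)?,(470,305) ; right edge (578,0)
for a in [(100,503),(250,481),(100,566),(250,532)]: print(atz("",a,.204,i2).round(4))
```

```text
bendL [0.629  0.1138 0.1398] 0.0001 [0.6348 0.111  0.12  ] [0.6345 0.115  0.12  ]
bendR [0.6381 0.0207 0.1144] 0.0001 [0.6364 0.0233 0.12  ] [0.6366 0.0223 0.12  ]
endL [0.6764 0.1379 0.1327] 0.0003 [0.6822 0.1373 0.12  ] [0.6825 0.1398 0.12  ]
[0.6607 0.0995 0.204 ]
[0.6622 0.0093 0.204 ]
[0.6952 0.0995 0.204 ]
[0.6944 0.0093 0.204 ]
```

Request:
arm_command:
  moves:
    - [[0,0,0.6,-0.6,-1.2],[0,0,0.6,-0.6,0],[0,0,0.65,-0.65,0],[0,0,0,0,0],[0,0.5,0,0,0],[0,0.7,0,0,0],[0,0.7,0,0,0],[0,0.5,0,0,0],[0,0,0,0,0],[0,0,0,0,0]]

```text
clock: 9.08
position: [0.6045, 0.0689, 0.2581]
ee_rot: [0.494, 0.505, -0.495, 0.505]
ft_force: [0.6, 0.7, -0.0]
grip_width: 0.999
```

Run:
```python
from h import *
o=manip.get_obs();print(o["clock"],o["position"]);print(R.from_quat(o["ee_rot"]).as_matrix().round(3))
w=manip.camera("wrist");s=manip.camera("scene")
cv2.imwrite("pics/w3.png",np.vstack([cv2.resize(w[:,:,::-1],(480,300)),cv2.resize(s[150:300,280:520,::-1],(480,300))]))
```

```text
9.0833 [0.60449074 0.06886779 0.25811488]
[[-0.001  1.     0.021]
 [-0.     0.021 -1.   ]
 [-1.    -0.001  0.   ]]
```

View pics/w3.png

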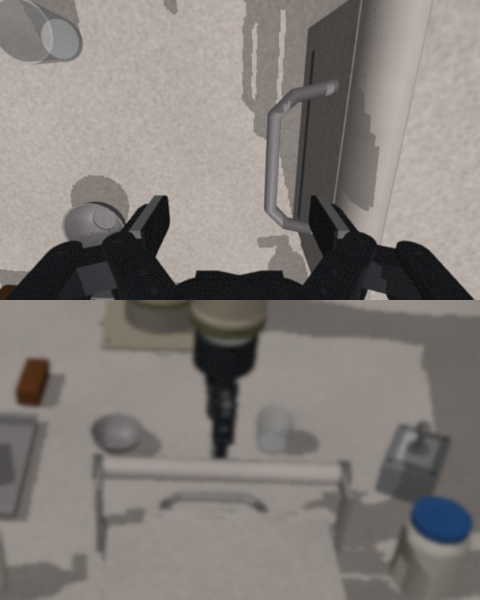

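Run:
```python
from h import *
i=dict(manip.camera_info("wrist"));o=manip.get_obs();Rt=R.from_quat(o["ee_rot"]).as_matrix()
for zp in (-.011,0.,.011):
 for n,a in [("tip in",(262,415)),("tip in low",(300,445)),("tipout",(262,432)),("fing back",(320,500)),("elbow top",(322,548)),("elbow out",(360,590)),("elbow low",(395,632)),("L tip in",(262,222)),("L out",(395,10))]:
  c,d=ray("",a,i);c=Rt.T@(c-o["position"]);d=Rt.T@d
  s=(zp-c[2])/d[2];print(zp,n,((c+s*d)*1000).round(1))
```

```text
-0.011 tip in [ 53.6  41.6 -11. ]
-0.011 tip in low [ 26.  44. -11.]
-0.011 tipout [ 53.6  48.8 -11. ]
-0.011 fing back [ 15.4  57.3 -11. ]
-0.011 elbow top [ 14.4  71.6 -11. ]
-0.011 elbow out [ -1.   72.3 -11. ]
-0.011 elbow low [-11.6  73.5 -11. ]
-0.011 L tip in [ 53.5 -40.8 -11. ]
-0.011 L out [-11.6 -71.4 -11. ]
0.0 tip in [74.4 48.5  0. ]
0.0 tip in low [42.1 51.4  0. ]
0.0 tipout [74.4 57.   0. ]
0.0 fing back [29.7 66.9  0. ]
0.0 elbow top [28.6 83.7  0. ]
0.0 elbow out [10.6 84.4  0. ]
0.0 elbow low [-1.8 85.8  0. ]
0.0 L tip in [ 74.3 -47.8   0. ]
0.0 L out [ -1.9 -83.6   0. ]
0.011 tip in [95.2 55.5 11. ]
0.011 tip in low [58.3 58.8 11. ]
0.011 tipout [95.2 65.2 11. ]
0.011 fing back [44.  76.4 11. ]
0.011 elbow top [42.8 95.7 11. ]
0.011 elbow out [22.2 96.5 11. ]
0.011 elbow low [ 8.  98.1 11. ]
0.011 L tip in [ 95.1 -54.8  11. ]
0.011 L out [  7.9 -95.7  11. ]
```

Run:
```python
from h import *
w=manip.camera("wrist")
cv2.imwrite("pics/w4.png",cv2.resize(cv2.convertScaleAbs(w[200:,320:,::-1],alpha=1.8,beta=30),None,fx=2.4,fy=2.4))
```

```text
(no output)
```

View pics/w4.png

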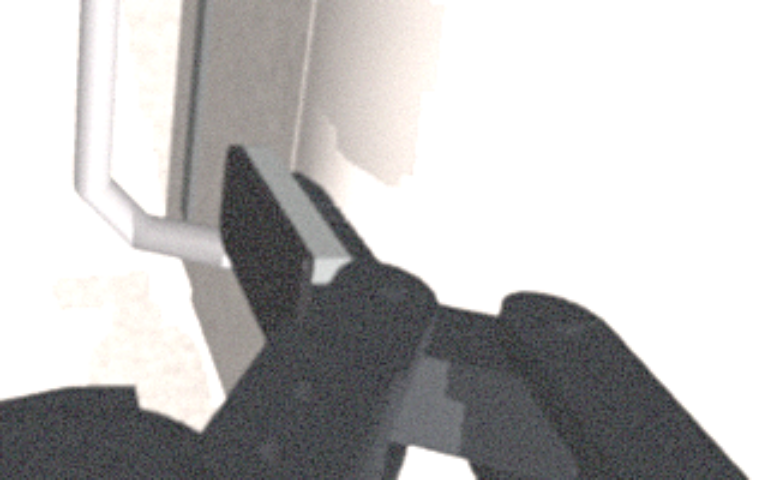

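The wrist view shows that the outer finger linkage reaches about ±72 mm beside the body. The tool has no tilt command, so coming straight down to hook the shut handle would hit the lamp. Instead I'll yaw the tool 45°, press one fingertip corner on the bar and drag the drawer open a few cm by friction. Once the handle is clear of the lamp, I'll hook it normally. First I back off.

Request:
arm_command:
  moves:
    - [[0,0,-0.8,0,0],[0,0,-0.8,0,0],[0,0,-0.2,0,-7.1],[0,0,0,0,-7.1],[0,0,0,0,-7.1],[0,0,0,0,-7.1],[0,0,0,0,-7.1],[0,0,0,0,-7.1],[0,0,0,0,-2.4],[0,0,0,0,0],[0,0,0,0,0]]

```text
clock: 10.15
position: [0.5603, 0.0678, 0.2594]
ee_rot: [0.265, 0.655, -0.264, 0.656]
ft_force: [-0.3, -0.2, -0.8]
grip_width: 0.996
```

```bash
cat > to.py <<'E'
import sys
from h import *
o=manip.get_obs();Rt=R.from_quat(o["ee_rot"]).as_matrix();g=np.array(eval(sys.argv[1]))
print(round(o["clock"],2),o["position"].round(4) if hasattr(o["position"],'round') else o["position"],"yaw y'",np.degrees(np.arctan2(Rt[1,1],Rt[0,1])).round(2))
print("units",(Rt.T@(g-o["position"])/.025).round(2))
E
python3 to.py "[.585,.04,.21]"
```

```text
10.15 [0.5603 0.0678 0.2594] yaw y' 46.05
units [ 1.98 -0.12  1.48]
```

Request:
arm_command:
  moves:
    - [[0,0,-0.06,0.74,0],[0,0,-0.06,0.74,0],[0,0.6,0,0,0],[0,0.7,0,0,0],[0,0.6,0,0,0],[0,0,0,0,0],[0,0,0,0,0],[0,0,0,0,0]]

```text
clock: 10.82
position: [0.5851, 0.0402, 0.2123]
ee_rot: [0.264, 0.655, -0.264, 0.656]
ft_force: [0.2, 0.5, 0.4]
grip_width: 0.998
```

```bash
python3 to.py "[.596,.04,.19]"
python3 - <<'E'
from h import *
w=manip.camera("wrist");s=manip.camera("scene");t=manip.camera("top")
cv2.imwrite("pics/w5.png",np.vstack([cv2.resize(w[:,:,::-1],(480,300)),cv2.resize(s[180:280,310:470,::-1],(480,300))]))
cv2.imwrite("pics/t5.png",cv2.resize(t[90:240,180:360,::-1],(720,600)))
E
```

```text
10.82 [0.5851 0.0402 0.2123] yaw y' 46.13
units [0.89 0.3  0.32]
```

View pics/w5.png

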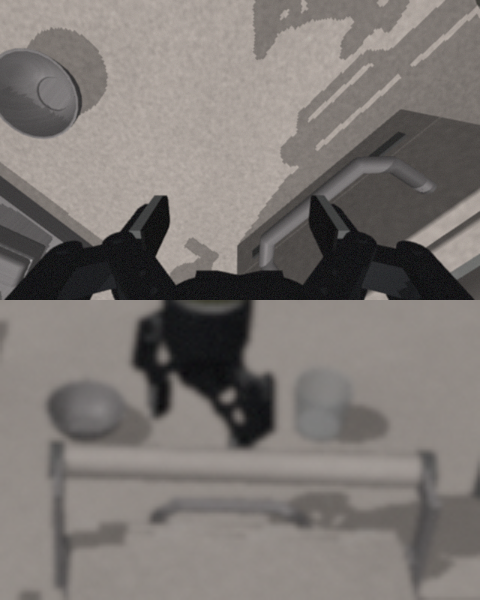

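View pics/t5.png

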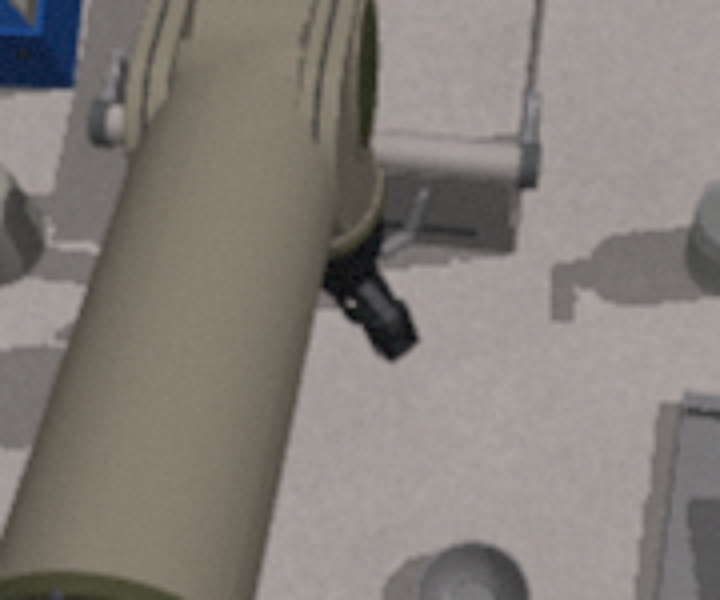

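Run:
```python
from h import *
o=manip.get_obs();Rt=R.from_quat(o["ee_rot"]).as_matrix()
for (x,y) in [(418,335),(393,360),(378,345)]:
  for z in (.2,.21,.225):
    p=atz("top",(90+y/4,180+x/4),z);print((x,y),z,(Rt.T@(p-o["position"])*1000).round(1))
```

```text
(418, 335) 0.2 [ 12.2 -71.   15. ]
(418, 335) 0.21 [  2.2 -74.   13.5]
(418, 335) 0.225 [-12.8 -78.5  11.2]
(393, 360) 0.2 [ 12.2 -74.2  -8.7]
(393, 360) 0.21 [  2.2 -77.2 -10. ]
(393, 360) 0.225 [-12.8 -81.7 -11.8]
(378, 345) 0.2 [ 12.2 -59.6 -10. ]
(378, 345) 0.21 [  2.2 -62.8 -11.3]
(378, 345) 0.225 [-12.8 -67.5 -13.1]
```

Request:
arm_command:
  moves:
    - [[0,0.3,0,0,-5],[0,0.3,0,0,0],[0,0,0,0,0],[0,0,0,0,0]]

```text
clock: 11.3
position: [0.5844, 0.0401, 0.196]
ee_rot: [0.236, 0.667, -0.236, 0.666]
ft_force: [0.1, 0.1, 0.6]
grip_width: 1.004
```

```bash
python3 to.py "[.598,.04,.195]"
```

```text
11.3 [0.5844 0.0401 0.196 ] yaw y' 51.03
units [0.04 0.34 0.43]
```

Request:
arm_command:
  moves:
    - [[0,0,0.17,0.21,0],[0,0,0.17,0.21,0],[0,0,0,0,0],[0,0.12,0,0,0],[0,0.12,0,0,0],[0,0,0,0,0],[0,0,0,0,0]]

```text
clock: 11.88
position: [0.5978, 0.0402, 0.1898]
ee_rot: [0.235, 0.667, -0.235, 0.667]
ft_force: [0.4, -0.1, 0.2]
grip_width: 1.001
```

```bash
python3 to.py "[.598,.04,.19]"
python3 - <<'E'
from h import *
w=manip.camera("wrist");s=manip.camera("scene")
cv2.imwrite("pics/w6.png",np.vstack([cv2.resize(w[200:,320:,::-1],(480,300)),cv2.resize(s[180:280,310:470,::-1],(480,300))]))
E
```

```text
11.88 [0.5978 0.0402 0.1898] yaw y' 51.17
units [-0.01 -0.    0.01]
```

View pics/w6.png

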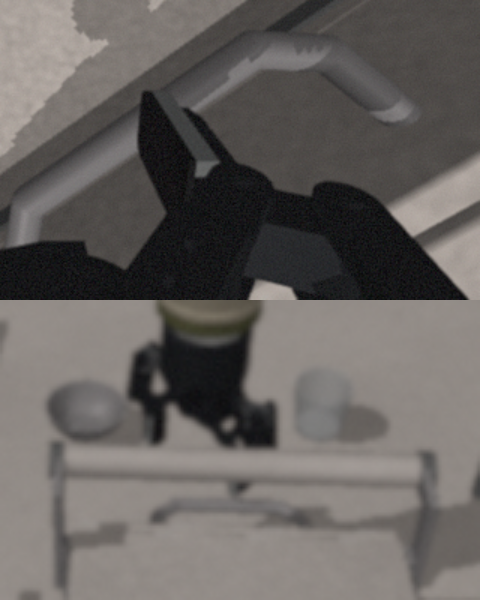

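Request:
arm_command:
  moves:
    - [[0,0.08,0,0,0],[0,0.08,0,0,0],[0,0,0,0,0]]

```text
clock: 12.23
position: [0.5979, 0.0402, 0.1857]
ee_rot: [0.235, 0.667, -0.235, 0.667]
ft_force: [-0.5, 0.5, -0.9]
grip_width: 0.999
```

Request:
arm_command:
  moves:
    - [[0,0.06,0,0,0],[0,0.06,0,0,0],[0,0,0,0,0]]

```text
clock: 12.48
position: [0.5982, 0.0402, 0.1845]
ee_rot: [0.235, 0.667, -0.235, 0.667]
ft_force: [-7.3, 0.5, 13.2]
grip_width: 1.001
```

Request:
arm_command:
  moves:
    - [[0,-0.16,0,0,0],[0,0,0.08,0.09,0],[0,0,0,0,0],[0,0.08,0,0,0],[0,0,0,0,0]]

```text
clock: 12.9
position: [0.6015, 0.0404, 0.1854]
ee_rot: [0.235, 0.667, -0.235, 0.667]
ft_force: [-1.1, 0.4, 5.0]
grip_width: 1.003
```

Request:
arm_command:
  moves:
    - [[0,0.06,0,0,0],[0,0,0,0,0]]

```text
clock: 13.07
position: [0.6016, 0.0403, 0.185]
ee_rot: [0.235, 0.667, -0.235, 0.667]
ft_force: [-6.1, -0.6, 14.0]
grip_width: 0.997
```

Request:
arm_command:
  moves:
    - [[0,0.03,-0.07,-0.08,0],[0,0.03,-0.07,-0.08,0],[0,0,-0.07,-0.08,0]]

```text
clock: 13.32
position: [0.5956, 0.0402, 0.1848]
ee_rot: [0.237, 0.665, -0.234, 0.669]
ft_force: [2.7, 0.2, 14.2]
grip_width: 1.003
```

```bash
python3 to.py "[.598,.04,.19]"
python3 - <<'E'
from h import *
w=manip.camera("wrist");s=manip.camera("scene")
cv2.imwrite("pics/w7.png",np.vstack([cv2.resize(w[200:,320:,::-1],(480,300)),cv2.resize(s[180:280,310:470,::-1],(480,300))]))
print(manip.get_obs()["ft_force"])
E
```

```text
13.32 [0.5956 0.0402 0.1848] yaw y' 51.15
units [-0.21  0.05  0.08]
[ 1.0110246  -0.60197593 15.45381269]
```

View pics/w7.png

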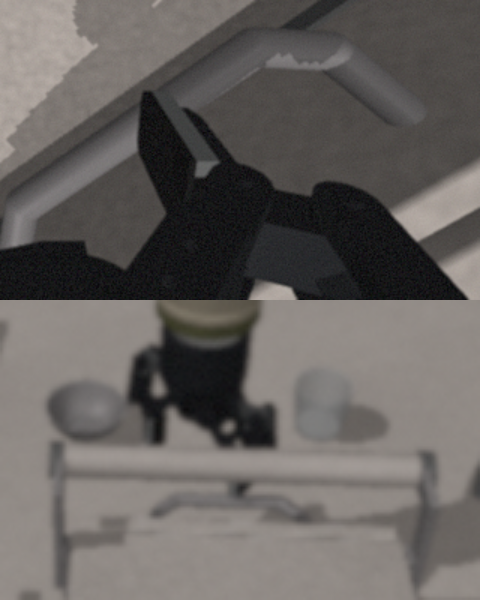

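Force x is now +2.7 N, which is the drawer's friction, and the bar moves with the fingertip. I'll keep dragging.

Request:
arm_command:
  moves:
    - [[0,0,-0.1,-0.12,0],[0,0,-0.1,-0.12,0],[0,0,-0.1,-0.12,0],[0,0,-0.1,-0.12,0],[0,0,-0.1,-0.12,0]]

```text
clock: 13.83
position: [0.576, 0.0399, 0.1847]
ee_rot: [0.237, 0.665, -0.234, 0.669]
ft_force: [2.8, -0.5, 14.9]
grip_width: 1.001
```

Request:
arm_command:
  moves:
    - [[0,0,-0.13,-0.16,0],[0,0,-0.13,-0.16,0],[0,0,-0.13,-0.16,0],[0,0,-0.13,-0.16,0],[0,0,0,0,0]]

```text
clock: 14.25
position: [0.5547, 0.0396, 0.1847]
ee_rot: [0.236, 0.665, -0.234, 0.669]
ft_force: [-2.3, -0.9, 17.8]
grip_width: 0.995
```

```bash
python3 to.py "[.598,.04,.19]"
python3 - <<'E'
from h import *
w=manip.camera("wrist");s=manip.camera("scene")
cv2.imwrite("pics/w8.png",np.vstack([cv2.resize(w[200:,320:,::-1],(480,300)),cv2.resize(s[180:280,310:470,::-1],(480,300))]))
E
```

```text
14.25 [0.5547 0.0396 0.1847] yaw y' 51.15
units [-0.2   1.1   1.34]
```

View pics/w8.png

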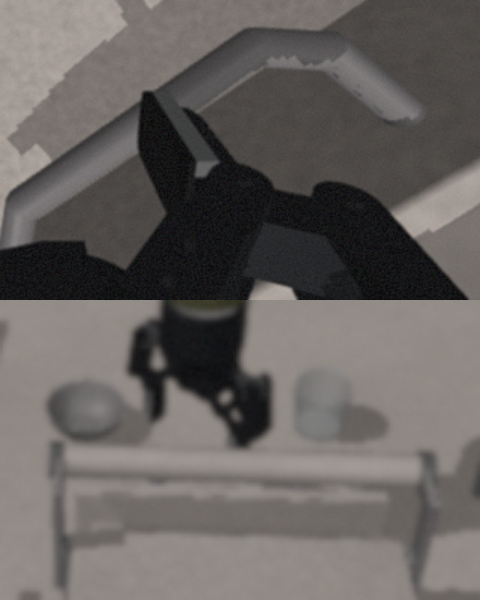

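Friction dragging works well: the drawer is about 47 mm open and the bar hasn't slipped. I'll keep going to the stop.

Request:
arm_command:
  moves:
    - [[0,0,-0.13,-0.16,0],[0,0,-0.17,-0.21,0],[0,0,-0.17,-0.21,0],[0,0,-0.17,-0.21,0],[0,0,-0.17,-0.21,0],[0,0,-0.17,-0.21,0],[0,0,-0.17,-0.21,0],[0,0,-0.17,-0.21,0],[0,0,-0.13,-0.16,0]]

```text
clock: 15.1
position: [0.4978, 0.0388, 0.1847]
ee_rot: [0.237, 0.664, -0.234, 0.669]
ft_force: [3.5, -3.8, 15.6]
grip_width: 0.996
```

```bash
python3 to.py "[.434,.04,.184]"
python3 - <<'E'
from h import *
w=manip.camera("wrist");s=manip.camera("scene")
cv2.imwrite("pics/w9.png",np.vstack([cv2.resize(w[:,:,::-1],(480,300)),cv2.resize(s[150:300,280:520,::-1],(480,300))]))
E
```

```text
15.1 [0.4978 0.0388 0.1847] yaw y' 51.08
units [ 0.01 -1.57 -2.02]
```

View pics/w9.png

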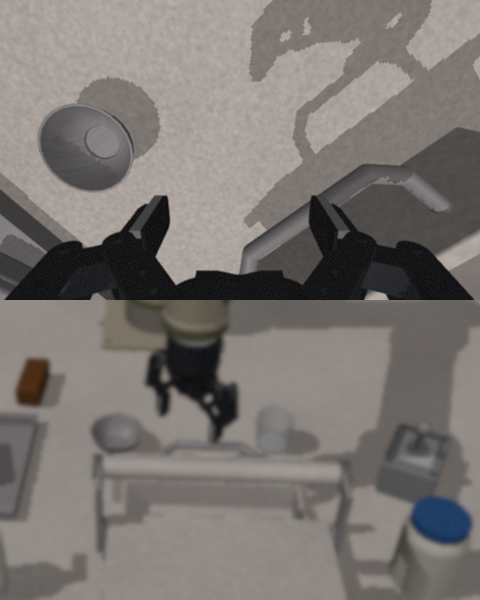

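Request:
arm_command:
  moves:
    - [[0,0,-0.15,-0.19,0],[0,0,-0.17,-0.21,0],[0,0,-0.17,-0.21,0],[0,0,-0.17,-0.21,0],[0,0,-0.17,-0.21,0],[0,0,-0.17,-0.21,0],[0,0,-0.17,-0.21,0],[0,0,-0.15,-0.19,0],[0,0,-0.12,-0.15,0]]

```text
clock: 15.95
position: [0.4406, 0.0381, 0.1846]
ee_rot: [0.237, 0.664, -0.235, 0.669]
ft_force: [3.0, -8.3, 17.4]
grip_width: 0.997
```

Request:
arm_command:
  moves:
    - [[0,0,-0.1,-0.1,0],[0,0,-0.08,-0.1,0],[0,0,0,0,0]]

```text
clock: 16.2
position: [0.4336, 0.0388, 0.1844]
ee_rot: [0.237, 0.665, -0.234, 0.669]
ft_force: [1.1, -4.2, 16.0]
grip_width: 1.004
```

```bash
python3 to.py "[.434,.04,.184]"
python3 - <<'E'
from h import *
w=manip.camera("wrist");s=manip.camera("scene")
cv2.imwrite("pics/w10.png",np.vstack([cv2.resize(w[:,:,::-1],(480,300)),cv2.resize(s[150:300,280:520,::-1],(480,300))]))
E
```

```text
16.2 [0.4336 0.0388 0.1844] yaw y' 51.1
units [ 0.01  0.05 -0.02]
```

View pics/w10.png

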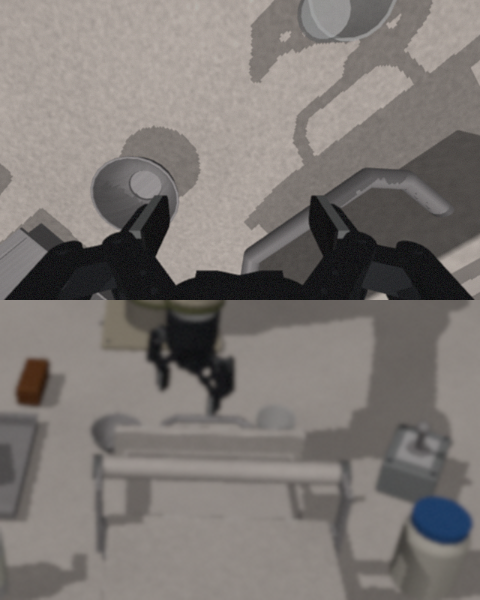

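Request:
arm_command:
  moves:
    - [[0,0,-0.06,-0.08,0],[0,0,-0.06,-0.08,0],[0,0,-0.06,-0.08,0],[0,0,0,0,0]]

```text
clock: 16.63
position: [0.423, 0.0392, 0.1816]
ee_rot: [0.235, 0.667, -0.235, 0.667]
ft_force: [0.3, 0.2, 0.0]
grip_width: 1.001
```

Request:
arm_command:
  moves:
    - [[0,-0.3,0,0,0],[0,-0.8,0,0,0],[0,-1,0,0,0],[0,-1,0,0,0],[0,-1,0,0,0],[0,-0.5,0,0,0],[0,0,0,0,0],[0,0,0,0,0]]

```text
clock: 17.3
position: [0.4239, 0.0393, 0.2976]
ee_rot: [0.235, 0.667, -0.235, 0.667]
ft_force: [0.2, 0.4, -0.3]
grip_width: 1.0
```

```bash
python3 to.py "[.46,-.29,.3]"
python3 - <<'E'
from h import *
i=manip.camera_info("wrist");w=manip.camera("wrist");s=manip.camera("scene");t=manip.camera("top");np.save("w11.npy",i["pose"])
cv2.imwrite("pics/w11.png",w[:,:,::-1]);cv2.imwrite("pics/s11.png",s[:,:,::-1]);cv2.imwrite("pics/t11.png",t[:,:,::-1])
E
```

```text
17.3 [0.4239 0.0393 0.2976] yaw y' 51.18
units [-0.1  -9.36  9.38]
```

View pics/w11.png

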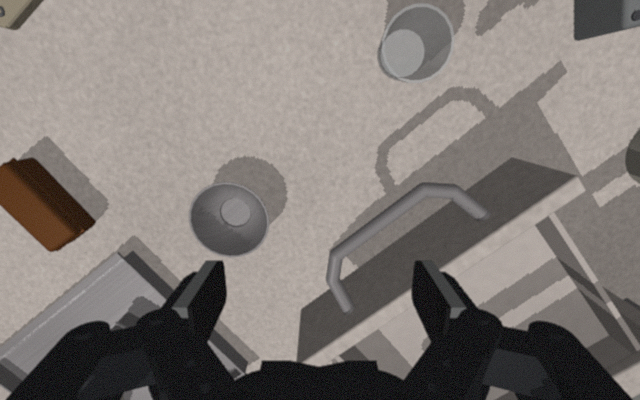

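View pics/s11.png

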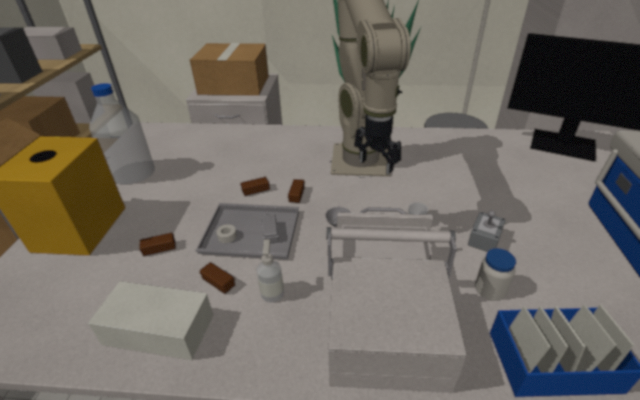

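View pics/t11.png

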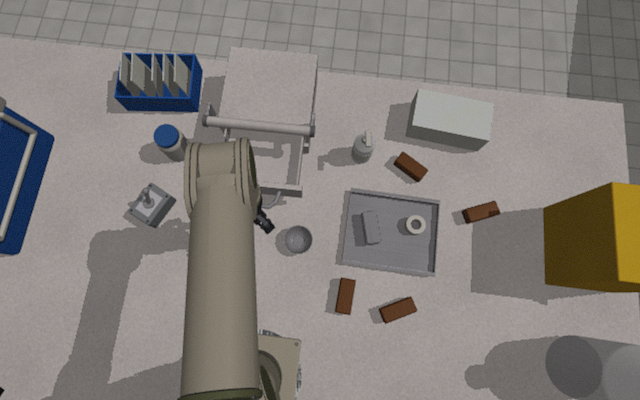

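Run:
```python
from h import *
i=dict(manip.camera_info("wrist"));i["pose"]=np.load("w11.npy")
a,b=atz("",(189,426),.12,i),atz("",(254,333),.12,i);print(a,b,(a+b)/2,np.degrees(np.arctan2(*(b-a)[:2])))
# front panel outer top edge z=.146 corners: (512,158)?,(302,308)
for q in [(158,512),(308,302),(178,580)]: print(atz("",q,.146,i))
# top view: panel right-end corner
for q in [(190,300),(185,301)]: print(atz("top",q,.146))
```

```text
[0.47003181 0.11226659 0.12      ] [0.46855937 0.01926199 0.12      ] [0.46929559 0.06576429 0.12      ] -179.0929740965139
[0.47761958 0.16821218 0.146     ]
[ 0.47977382 -0.02267568  0.146     ]
[0.52041245 0.19876213 0.146     ]
[ 0.52198843 -0.06473667  0.146     ]
[ 0.53676009 -0.06565753  0.146     ]
```

The drawer is fully open: the handle moved from x = 0.6355 to 0.469 (166 mm), and the bat is still over at off. Next I turn for the tin and move above the tray.

Request:
arm_command:
  moves:
    - [[0.2,0,0,0,-6.5],[0.2,0,0,0,-6.5],[0.2,0,0,0,-6.5],[0.2,0,0,0,-6.5],[0.2,0,0,0,-6.5],[0.2,0,0,0,-6.5],[0.2,0,0,0,-6.5],[0.2,0,0,0,-6.2]]

```text
clock: 18.12
position: [0.4234, 0.0392, 0.2962]
ee_rot: [-0.081, 0.703, 0.081, 0.702]
ft_force: [0.4, 1.2, 0.4]
grip_width: 0.799
```

Request:
arm_command:
  moves:
    - [[0.2,0,-1,-0.12,0],[0.2,0,-1,-0.12,0],[0.2,0,-1,-0.12,0],[0.2,0,-1,-0.12,0],[0.2,0,-1,-0.12,0],[0.2,0,-1,-0.12,0],[0.2,0,-1,-0.12,0],[0.2,0,-1,-0.12,0],[0.2,0,-1,-0.12,0],[0.2,0,-1,-0.12,0],[0.2,0,-1,-0.12,0],[0.2,0,-1,-0.12,0]]

```text
clock: 19.12
position: [0.4552, -0.2622, 0.2963]
ee_rot: [-0.079, 0.703, 0.079, 0.702]
ft_force: [0.3, 0.3, -0.0]
grip_width: 0.803
```

Request:
arm_command:
  moves:
    - [[0.2,0,-0.6,-0.6,0],[0.2,0,-0.6,-0.6,0],[0.2,0,0,0,0],[0.2,0,0,0,0]]

```text
clock: 19.45
position: [0.432, -0.2979, 0.2963]
ee_rot: [-0.078, 0.703, 0.079, 0.702]
ft_force: [-0.1, 0.2, 1.6]
grip_width: 0.8
```

```bash
python3 to.py "[.461,-.286,.2]"
python3 - <<'E'
from h import *
i=manip.camera_info("wrist");w=manip.camera("wrist");np.save("w12.npy",i["pose"])
cv2.imwrite("pics/w12.png",w[:,:,::-1])
for q in ["tin","tape"]:print(q,[(round(d["confidence"],2),d["pixel"]) for d in manip.pinpoint(q,"wrist")])
E
```

```text
19.45 [ 0.432  -0.2979  0.2963] yaw y' 102.73
units [3.85 0.21 1.24]
tin [(0.86, [17.1, 427.3]), (0.83, [200.3, 324.2]), (0.83, [209.2, 38.7])]
tape [(0.73, [199.4, 207.0])]
```

View pics/w12.png

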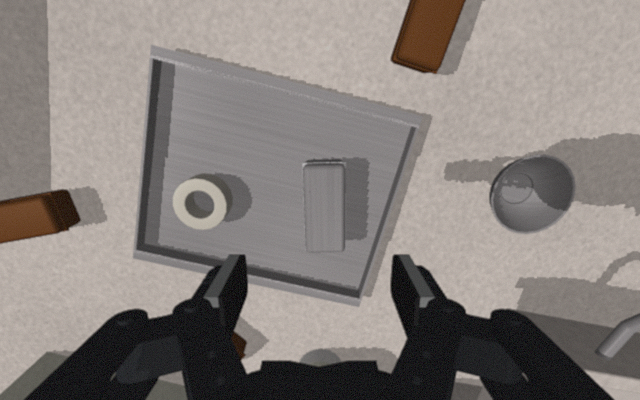

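```bash
python3 - <<'E'
from h import *
i=dict(manip.camera_info("wrist"));i["pose"]=np.load("w12.npy")
c=np.array([atz("",(r,k),.043,i) for k,r in [(303.5,166),(344,164),(345,251),(305.5,252)]]);print(c.round(4).tolist(),c.mean(0))
d=c[3]-c[0]+c[2]-c[1];print(np.degrees(np.arctan2(d[1],d[0])),[np.linalg.norm(c[k]-c[k-1]).round(4) for k in range(4)])
print("tape",atz("",(204,201),.031,i))
E
python3 to.py "[.461,-.286,.2]"
```

```text
[[0.4214, -0.3164, 0.043], [0.4103, -0.2766, 0.043], [0.5044, -0.2519, 0.043], [0.5152, -0.2943, 0.043]] [ 0.46284305 -0.2848026   0.043     ]
13.992540044361089 [np.float64(0.0964), np.float64(0.0413), np.float64(0.0973), np.float64(0.0438)]
tape [ 0.48967425 -0.41724416  0.031     ]
19.6 [ 0.4335 -0.2961  0.2966] yaw y' 102.97
units [3.87 0.14 1.17]
```

Request:
arm_command:
  moves:
    - [[0.2,0.9,0.06,0.4,0],[0.2,0.9,0.06,0.4,0],[0.2,0.9,0.06,0.4,0],[0.2,0.9,0,0,0],[0.2,0,0,0,0],[0.2,0,0,0,0],[0.2,0,0,0,0]]

```text
clock: 20.18
position: [0.4616, -0.2862, 0.2083]
ee_rot: [-0.08, 0.702, 0.079, 0.703]
ft_force: [-0.8, 0.3, -0.1]
grip_width: 0.797
```

```bash
python3 to.py "[.461,-.286,.1]"
python3 - <<'E'
from h import *
i=manip.camera_info("wrist");w=manip.camera("wrist");np.save("w13.npy",i["pose"])
cv2.imwrite("pics/w13.png",w[:,:,::-1])
E
```

```text
20.18 [ 0.4616 -0.2862  0.2083] yaw y' 102.88
units [ 4.33  0.01 -0.03]
```

View pics/w13.png

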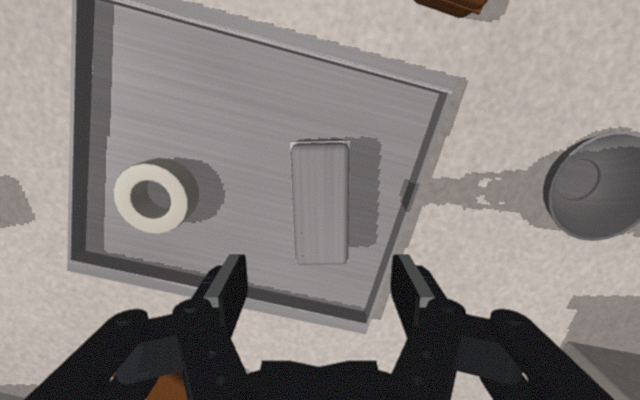

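```bash
python3 - <<'E'
from h import *
i=dict(manip.camera_info("wrist"));i1=dict(i,pose=np.load("w12.npy"));i2=dict(i,pose=np.load("w13.npy"))
A=[(303.5,166),(344,164),(345,251),(305.5,252)];B=[(292,146),(349,144),(347,263),(298,264)]
T=[tri(ray("",a[::-1],i1),ray("",b[::-1],i2)) for a,b in zip(A,B)]
for p,e in T:print(p.round(4),round(e,4))
print("mean",np.mean([p for p,_ in T],0))
c=np.array([atz("",b[::-1],.043,i2) for b in B]);d=c[3]-c[0]+c[2]-c[1];print(c.mean(0),np.degrees(np.arctan2(d[1],d[0])))
E
python3 to.py "[.463,-.285,.083]"
```

```text
[ 0.4229 -0.3163  0.0349] 0.0003
[ 0.4119 -0.275   0.0332] 0.0009
[ 0.5087 -0.2507  0.034 ] 0.0012
[ 0.5306 -0.2914  0.0121] 0.002
mean [ 0.46853724 -0.28333311  0.02854353]
[ 0.46281695 -0.28414525  0.043     ] 13.972102478082318
20.23 [ 0.4617 -0.2864  0.2087] yaw y' 102.88
units [5.03 0.05 0.05]
```

Request:
arm_command:
  moves:
    - [[0.2,0.6,0.05,0.05,-1.1],[0.2,0.9,0,0,0],[0.2,0.9,0,0,0],[0.2,0.9,0,0,0],[0.2,0.8,0,0,0],[0.2,0.6,0,0,0],[0.2,0.3,0,0,0],[0.2,0,0,0,0],[0.2,0,0,0,0]]

```text
clock: 20.98
position: [0.4627, -0.285, 0.0833]
ee_rot: [-0.086, 0.701, 0.086, 0.702]
ft_force: [-1.2, -0.8, 0.2]
grip_width: 0.799
```

Request:
arm_command:
  moves:
    - [[0.4,0,0,0,0],[0.6,0,0,0,0],[0.8,0,0,0,0],[0.8,0,0,0,0],[0.8,0,0,0,0],[0.8,0,0,0,0],[0.8,0,0,0,0],[0.8,0,0,0,0]]
  force: 40

```text
clock: 21.65
position: [0.4629, -0.2848, 0.0835]
ee_rot: [-0.086, 0.701, 0.086, 0.703]
ft_force: [-1.3, 0.7, 6.3]
grip_width: 0.512
```

```bash
python3 to.py "[.463,-.285,.083]"
python3 - <<'E'
from h import *
w=manip.camera("wrist");cv2.imwrite("pics/w14.png",w[:,:,::-1])
E
```

```text
21.65 [ 0.4629 -0.2848  0.0835] yaw y' 103.98
units [ 0.02 -0.01  0.  ]
```

View pics/w14.png

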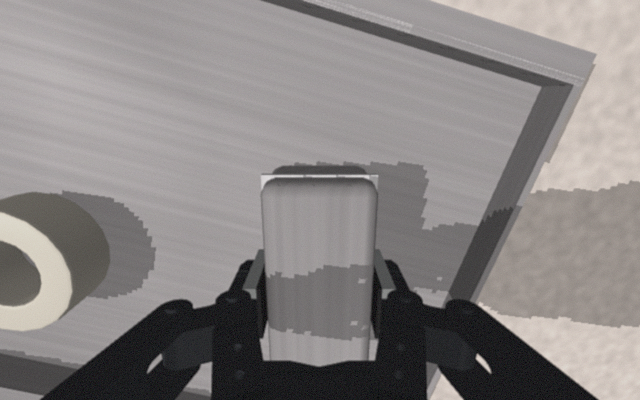

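Request:
arm_command:
  moves:
    - [[0.8,-0.2,0,0,0],[0.8,-0.5,0,0,0],[0.8,-0.9,0,0,0],[0.8,-0.9,0,0,0],[0.8,-0.9,0,0,0],[0.8,-0.9,0,0,0],[0.8,-0.9,0,0,0],[0.8,-0.9,0,0,0],[0.8,-0.9,0,0,0],[0.8,-0.8,0,0,0],[0.8,0,0,0,6.5],[0.8,0,0,0,6.5]]
  force: 50

```text
clock: 22.7
position: [0.4622, -0.2851, 0.2795]
ee_rot: [-0.004, 0.706, 0.004, 0.708]
ft_force: [-0.2, -0.4, -2.7]
grip_width: 0.508
```

```bash
python3 to.py "[.58,.067,.28]"
python3 - <<'E'
from h import *
w=manip.camera("wrist");cv2.imwrite("pics/w15.png",w[:,:,::-1]);print(manip.get_obs()["grip_width"])
E
```

```text
22.7 [ 0.4622 -0.2851  0.2795] yaw y' 90.66
units [-1.000e-02  1.403e+01  4.870e+00]
0.5052557145126809
```

View pics/w15.png

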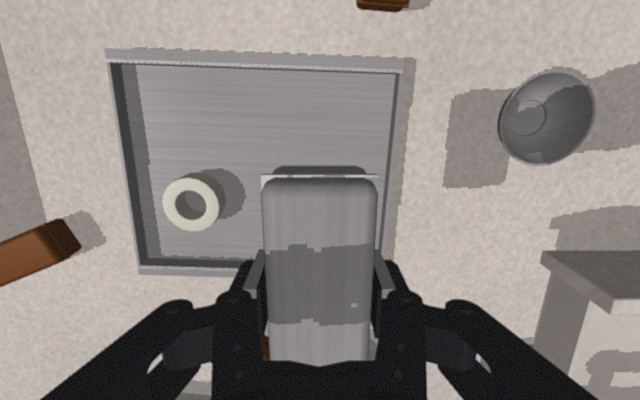

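The tin is held level with a steady grip. I'll carry it over the drawer, staying in front of the lamp.

Request:
arm_command:
  moves:
    - [[0.8,0,0.8,0.25,0],[0.8,0,1,0.35,0],[0.8,0,1,0.35,0],[0.8,0,1,0.35,0],[0.8,0,1,0.35,0],[0.8,0,1,0.35,0],[0.8,0,1,0.35,0],[0.8,0,1,0.35,0],[0.8,0,1,0.35,0],[0.8,0,1,0.35,0],[0.8,0,1,0.35,0],[0.8,0,1,0.35,0]]

```text
clock: 23.75
position: [0.5596, 0.0131, 0.2779]
ee_rot: [-0.007, 0.707, 0.007, 0.707]
ft_force: [1.1, -1.3, -1.6]
grip_width: 0.505
```

Request:
arm_command:
  moves:
    - [[0.8,0,1,0.35,0],[0.8,0,0.8,0.3,0],[0.8,0,0.3,0.2,0],[0.8,0,0,0,0],[0.8,0,0,0,0],[0.8,0,0,0,0]]

```text
clock: 24.25
position: [0.5797, 0.0629, 0.2774]
ee_rot: [-0.006, 0.707, 0.005, 0.707]
ft_force: [0.2, -0.2, -2.3]
grip_width: 0.508
```

```bash
python3 to.py "[.598,.067,.2]"
python3 - <<'E'
from h import *
i=manip.camera_info("wrist");w=manip.camera("wrist");np.save("w16.npy",i["pose"]);s=manip.camera("scene");cv2.imwrite("pics/w16.png",w[:,:,::-1]);cv2.imwrite("pics/s16.png",cv2.resize(s[150:300,280:520,::-1],(480,300)))
E
```

```text
24.25 [0.5797 0.0629 0.2774] yaw y' 90.88
units [3.1  0.15 0.73]
```

View pics/w16.png

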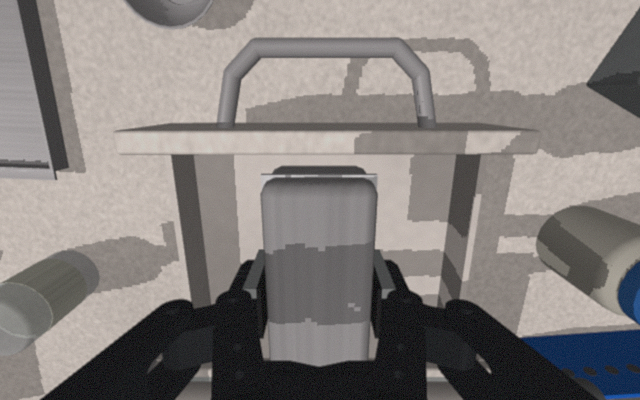

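View pics/s16.png

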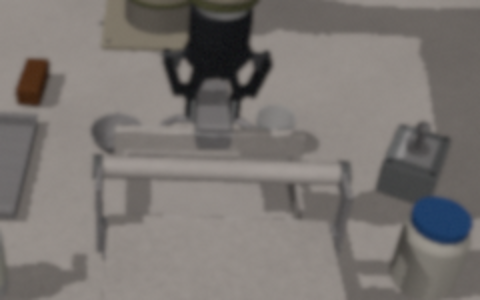

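Run:
```python
from h import *
i=dict(manip.camera_info("wrist"));i["pose"]=np.load("w16.npy")
for n,k,r,z in [("outL",115,130,.146),("outR",540,130,.146),("inner",320,154,.146),("bar",256,48,.12),("bar",397,48,.12),("wallL in",195,156,.112),("wallR in",452,154,.112)]:
  print(n,atz("",(r,k),z,i).round(4))
```

```text
outL [ 0.5219 -0.0634  0.146 ]
outR [0.5178 0.1972 0.146 ]
inner [0.5346 0.0626 0.146 ]
bar [0.471  0.0204 0.12  ]
bar [0.4696 0.1112 0.12  ]
wallL in [ 0.5428 -0.029   0.112 ]
wallR in [0.5384 0.1595 0.112 ]
```

Request:
arm_command:
  moves:
    - [[0.8,0,0.08,0.36,0],[0.8,0,0.08,0.36,0],[0.8,0,0,0,0],[0.8,0.4,0,0,0],[0.8,0.6,0,0,0],[0.8,0.6,0,0,0],[0.8,0.6,0,0,0],[0.8,0.6,0,0,0],[0.8,0.6,0,0,0],[0.8,0.4,0,0,0],[0.8,0.4,0,0,0],[0.8,0,0,0,0]]

```text
clock: 25.35
position: [0.5969, 0.0692, 0.1699]
ee_rot: [-0.006, 0.708, 0.006, 0.706]
ft_force: [-0.3, -0.6, -2.8]
grip_width: 0.508
```

Request:
arm_command:
  moves:
    - [[0.8,0.16,0,0,0],[0.8,0.16,0,0,0],[0.8,0,0,0,0]]

```text
clock: 25.6
position: [0.5979, 0.0693, 0.1639]
ee_rot: [-0.006, 0.707, 0.006, 0.707]
ft_force: [-0.0, -0.1, -1.8]
grip_width: 0.508
```

Request:
arm_command:
  moves:
    - [[0.8,0.16,0,0,0],[0.8,0.16,0,0,0],[0.8,0.1,0,0,0],[0.8,0,0,0,0]]

```text
clock: 25.93
position: [0.5976, 0.0693, 0.153]
ee_rot: [-0.006, 0.707, 0.006, 0.707]
ft_force: [0.6, -0.1, -2.0]
grip_width: 0.505
```

Request:
arm_command:
  moves:
    - [[0.8,0.08,0,0,0],[0.8,0.06,0,0,0],[0.8,0,0,0,0]]

```text
clock: 26.18
position: [0.5978, 0.0693, 0.1499]
ee_rot: [-0.006, 0.707, 0.006, 0.707]
ft_force: [-0.2, -0.9, -1.9]
grip_width: 0.511
```

Request:
arm_command:
  moves:
    - [[0.8,0.04,0,0,0],[0.8,0,0,0,0]]

```text
clock: 26.35
position: [0.5982, 0.0693, 0.1496]
ee_rot: [-0.006, 0.707, 0.006, 0.707]
ft_force: [0.5, -0.3, 2.6]
grip_width: 0.511
```

Request:
arm_command:
  moves:
    - [[0.8,0.04,0,0,0],[0.8,0,0,0,0]]

```text
clock: 26.52
position: [0.5988, 0.0693, 0.1495]
ee_rot: [-0.006, 0.706, 0.006, 0.708]
ft_force: [-1.5, -1.1, 7.9]
grip_width: 0.509
```

The force changed from -2 to +8 N at the expected height, so the tin is on the floor. I'll release gently.

Request:
arm_command:
  moves:
    - [[0.8,-0.04,0,0,0],[0.45,0,0,0,0],[0.35,0,0,0,0],[0.25,0,0,0,0],[0.2,0,0,0,0],[0.2,0,0,0,0],[0.2,0,0,0,0]]

```text
clock: 27.1
position: [0.5979, 0.0693, 0.1491]
ee_rot: [-0.006, 0.707, 0.006, 0.707]
ft_force: [-0.3, -0.5, 0.4]
grip_width: 0.803
```

Request:
arm_command:
  moves:
    - [[0.2,-0.3,0,0,0],[0.2,-0.6,0,0,0],[0.2,-0.8,0,0,0],[0.2,-0.8,0,0,0],[0.2,-0.8,0,0,0],[0.2,-0.8,0,0,0],[0.2,-0.8,0,0,0],[0.2,-0.3,0,0,0],[0.2,0,0,0,0],[0.2,0,0,0,0]]

```text
clock: 27.93
position: [0.5978, 0.0693, 0.2788]
ee_rot: [-0.006, 0.707, 0.006, 0.707]
ft_force: [-0.1, -1.0, -0.6]
grip_width: 0.798
```

```bash
python3 to.py "[.5,-.1,.3]"
python3 - <<'E'
from h import *
i=manip.camera_info("wrist");w=manip.camera("wrist");np.save("w17.npy",i["pose"]);s=manip.camera("scene");cv2.imwrite("pics/w17.png",w[:,:,::-1]);cv2.imwrite("pics/s17.png",s[:,:,::-1])
E
```

```text
27.93 [0.5978 0.0693 0.2788] yaw y' 90.98
units [-0.85 -6.7  -4.03]
```

View pics/w17.png

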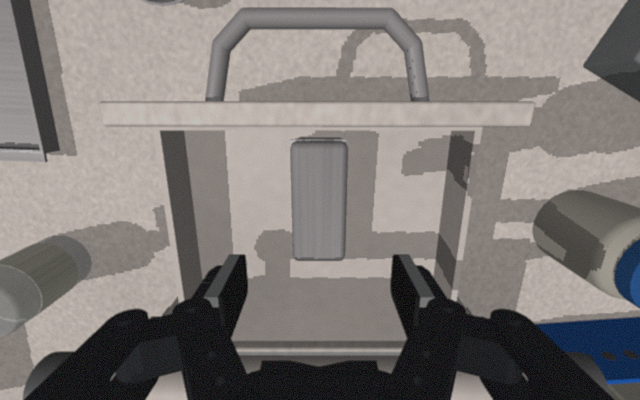

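View pics/s17.png

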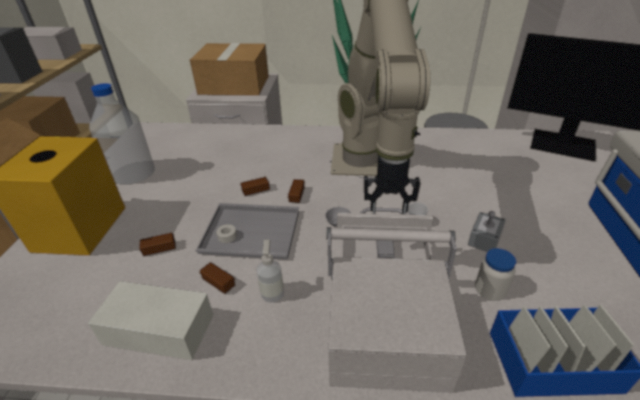

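Run:
```python
from h import *
i=dict(manip.camera_info("wrist"));i["pose"]=np.load("w17.npy")
for k in (244,391): print("bar",atz("",(18,k),.12,i).round(4))
c=np.array([atz("",(r,k),.109,i) for k,r in [(292,141),(347,140),(345,260),(294,260)]]);print(c.round(4).tolist(),c.mean(0),[np.linalg.norm(c[k]-c[k-1]).round(4) for k in range(4)])
manip.camera("top")
for q in ["cup","jar","gel","dish"]:
    a,b=manip.pinpoint(q,"top"),manip.pinpoint(q,"scene")
    print(q,a and np.round(a[0]["pixel"]),b and np.round(b[0]["pixel"]))
print([(d["confidence"],d["pixel"]) for d in manip.pinpoint("bat_tip","scene")])
```

```text
bar [0.4718 0.0196 0.12  ]
bar [0.4702 0.1125 0.12  ]
[[0.5494, 0.0485, 0.109], [0.548, 0.089, 0.109], [0.6461, 0.0917, 0.109], [0.6468, 0.0494, 0.109]] [0.59757635 0.06965355 0.109     ] [np.float64(0.0975), np.float64(0.0406), np.float64(0.0982), np.float64(0.0423)]
cup [] [227. 415.]
jar [149. 178.] [289. 492.]
gel [151. 359.] [292. 274.]
dish [239. 294.] [223. 337.]
[(0.45, [234.5, 254.2])]
```

```bash
python3 -c "
from workcell import manip
print(manip.hand_in())"
```

```text
the job is handed in; nothing more can be done
None
```

The job is done and handed in at about 28 s of the 69 s; `hand_in` reports no verdict.

**What I did**
- **Lamp:** I pushed the toggle over to off before touching the drawer. I measured the ball at (0.476, 0.376, 0.123), as expected for off.
- **Drawer:** The moves give no tilt, and the gripper's finger linkage is too wide to hook the shut handle without hitting the lamp. So I turned the hand about 50°, pressed one fingertip on the bar with about 15 N, and dragged the drawer open by friction to its stop.
- **Tin:** I gripped the steel tin across its width, carried it in front of the lamp, and lowered it until it touched the drawer floor. The force reached about 8 N when it touched, and I then released it gently.

**Last checks**
- **Drawer:** The handle moved from x = 0.6355 to about 0.471, so the drawer is open about 165 mm.
- **Tin:** It lies lid up and flat, centred about 63 mm behind the drawer's front wall and within a few mm of its middle line. The corner distances of the lid fit the tin's size at floor height.
- **Bystanders:** The jar, gel and dish are within a few pixels of where they started. The cup was found only in the scene view, about 5 pixels off, and I checked the tape only by eye.
- **Robot:** The gripper was clear of everything at the end.

**What disagreed or could not be checked**
- **Lamp gap:** The closest gap to the lamp was only about 3 mm by my estimate, and I had no direct reading of the force on it. The sideways force of 6–7 N when I first pressed on the bar fits contact with the bar's front-top edge. I can't fully rule out a touch on the lamp.
- **Tin height:** Measuring the lid height from two views gave about 34 mm on the three good corners, against 43 mm expected (the fourth corner was poor), so I used the expected height.
- **Toggle, last look:** The network did not find the bat tip in the final picture, so that check rests on the picture itself, where the bat still leans to off.

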